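Set a heat sink to the scribed line on the marking-out plate

TASK

Get the finned heat sink ready for marking out: push it gently (never harder than 20 N) up against the steel fence so that its long side lies flush along it, and then push it along the fence, past the sprung pad that bears on its other side, until its leading end stands exactly on the scribed line. Slide it on the plate all the way without lifting it or running past the line, leave it flush and on the line, and leave the other things on the bench where they are.

Things in the scene. Friction and masses are not known exactly. Their poses are not given: they have to be found in the camera images.
- plate: Pale ground steel plate fixed to the bench, 210 mm (its x) by 320 mm (its y), 12 mm thick, its top at z = 12 mm. From its origin, on its underside, it reaches x -120 to +90 mm and y -160 to +160 mm. A steel fence stands along its far (+x) side; a thin dark line is scribed across its top near its +y end, square to the fence.
- fence: Straight bright steel bar fixed on the plate, parallel to the plate's y, 20 mm wide, 20 mm tall, 310 mm long. Origin: centre of its underside, at plate x = 75 mm, y = 0, z = 12 mm; axes as the plate's. Its inner face, 10 mm to -x of the origin, is the one the heat sink goes against.
- sprung_pad: Round white nose, 50 mm across, 18 mm tall, on a spring plunger in a housing on the plate's robot side. Origin: centre of the nose's underside, at plate x = -56, y = 55, z = 12 mm when free. It gives way to -x, up to 12 mm, with about 3.5 N at first and 1.15 N per mm more. A flush heat sink sliding past pushes it back 4 mm and is dragged, needing some 9 to 16 N.
- scribed_line (a point): Point on the scribed line (centre of its 2 mm width) on the plate's top, at plate x = 15 mm, y = 100 mm, z = 12 mm; axes as the plate's, the line runs along x. There is no stop: the heat sink slides freely over the line.
- heatsink: Black finned heat sink loose on the plate, 100 (its x) x 110 (its y) x 30 mm tall, 0.3 to 0.55 kg: 8 mm base, 4 mm fins along y; too wide to grip. Origin: centre of underside; axes within 0.15 rad of the plate's. It starts some 10 to 40 mm off the fence, 90 to 130 mm short of the line on its -y side. Flush, its +x side touches the fence and its origin is at plate x = 15 mm.
- lead_edge (a point): Middle of the lower edge of the heat sink's leading (+y) end, 55 mm from its origin along its y; axes as the heat sink's. On the line means it is at y = 0 of the scribed_line frame.
- capacitor: Bystander: black can, 22 mm wide, 30 mm tall, standing on the plate beyond the line. Origin: centre of underside.
- scriber: Bystander: steel marking tool, 100 mm long (its y), 8 mm thick, lying on the plate beyond the line, along it. Origin: near its middle, underside.
- pliers: Bystander: red-handled pliers, 180 mm long, lying on the bench to the right.
- knife: Bystander: yellow knife, 150 mm long, lying on the bench to the right, near the robot.
- brush: Bystander: brush with a blue handle, 180 mm long, lying beyond the plate.
- wood_block: Bystander: small wooden block, 60 x 45 x 18 mm, on the bench to the left.
- flux_jar: Bystander: jar, 52 mm wide, 60 mm tall, on the bench to the left.
- tube_board: Bystander: circuit board, 50 x 170 mm, with six glass tubes 34 mm tall, beyond the plate.

How it is judged:
By the outcome, as a careful person would: the job done as asked, in the order asked, and still so for the second after the job is handed in, with the robot touching nothing.
It also fails if it takes over 64 s, if anything falls off the work surface, if the arm or the gripper's body presses on something with over 40 N, if the wrist force passes 120 N, or if a joint passes its speed limit or range.

ROBOT

A 6-joint arm with a two-finger parallel gripper is mounted at the origin on the work surface. World frame = base frame: x ahead of the robot, y to its left, z up, the work surface at z = 0. Lengths are in mm, angles in rad, forces in N, time in s.
With the tool pointing down it reaches from about 300 to 775 mm from the base axis. Payload 14.6 kg.
Tool frame: the origin (TCP) lies midway between the tips of the shut fingers; the grasp point (between the pads) lies behind it (manip.grip_depth is the z of the grasp point in the tool frame, in mm); z points along the fingers, y is the line along which they close (so a half turn about z gives the same grasp; the last joint's range is limited). The gripper opens to 94 mm and grips with 3 to 60 N. Pads are 16 mm wide; open, the fingers measure 119 mm over their backs; the gripper's body (75 mm by 177 mm) begins 78 mm behind the grasp point.
Start: joints at [-1.406, 0.3, 1.521, -0, 1.321, -0.067], TCP at [126.345, -535.281, 205.446] pointing down, gripper open.
Joint ranges: [-3.03, 3.03], [-0.79, 2.21], [0.23, 2.52], [-1.04, 4.18], [0, 3.07], [-2.55, 2.55]. Speed limits (rad/s): [2.22, 2.22, 2.57, 3.14, 3.14, 3.14].

INTERFACE

Orientations are given as [roll, pitch, yaw] about the fixed x, y, z axes, in that order (R = Rz(yaw) Ry(pitch) Rx(roll)).
In Python, from cell import manip, optics, job, telemetry gives the robot as it stands (manip), with the cameras (optics), the job (job) and the readings (telemetry).
- The arm moves only by the shell command python3 nudge.py 'ROWS' [OPENING] [FORCE]. ROWS is a JSON list of rows, 1 to 5 of them, each of 6 numbers: dx, dy, dz in mm, then a rotation vector rx, ry, rz in rad; each row is the pose to reach, as a shift and turn from the pose commanded when the command began, along the tool's axes at that moment; what a row does not reach only later rows make up. A row lasts 1/10 s, in which the tool goes at most 50 mm and 0.15 rad, less where a joint would pass 70% of its speed; a pose out of reach is approached as far as the arm can. OPENING is the finger opening in mm, set as the command begins (- or left out keeps the last). The fingers move at their own pace and stop on an object; FORCE is the grip in N (left out, the last holds). Time passes only in rows, so rows that do not move let the fingers close. It prints the time, the measured TCP pose, the force, the opening and the grip force at its end.
- telemetry.read_state(): the state, without advancing time (a new reading comes with each control period).
- optics.camera(name): name is "scene" or "top" or "wrist"; returns (picture, depth): 384x512x3 uint8, red, green, blue; 384x512 float32, mm along the optical axis (not along the pixel's ray), 0 where there is no reading.
- optics.camera_info(name): a dict with "K" (3x3 intrinsics, pixels), "dist" ([k1, k2, p1, p2, k3] as OpenCV has them; the pictures are not rectified), "rvec" (rotation vector, rad) and "tvec" (3), from world to camera coordinates, as OpenCV has them; the wrist camera has in their place "mount" (4x4, takes a point from camera to tool coordinates, whose origin is the TCP and whose axes are the flange's). Camera axes: x right, y down, z forward; pixel columns grow to the right and rows downward; lengths in mm; the calibration is good to about 2 mm. A picture is of the moment at which its call begins: read the wrist's pose just before it. camera_info takes no time and is no camera call.
- job.sign_off(): hands the job in; it is judged then, once.
The state is a dict: "clock": time; "joints": joint angles; "qd": joint speeds; "effort": joint torques, N m; "eef_pos": TCP position; "eef_rot": TCP orientation; "wrist_force": force on the tool from outside, world axes, zero at the start; "moment": the same for the moment, N m; "finger_gap": finger opening in mm; "finger_force": force on a finger pad.
Only numpy, scipy, OpenCV 4.12 (cv2) and the standard library are available. Lean on these libraries where they do the work, as an engineer would, in place of code of your own. Each camera call takes 0.05 s, during which the arm holds its last target. There are 200 camera calls.

## Working session

There is one attempt and no reset: what is moved stays moved. The work goes in short steps, Python scripts to look and compute and a shell command to move; the robot and the scene stay as the last step left them, time stands still between calls to the robot, and variables do not carry over. Pictures are saved under pics/ and viewed, at most 13 in all, crops included, and the job is handed in when it is done.

```bash
ls; mkdir -p pics
python3 - <<'E'
from cell import manip, optics, job, telemetry
import cv2
s=telemetry.read_state(); print({k:s[k] for k in('clock','eef_pos','eef_rot','wrist_force','finger_gap')})
for n in('top','scene'):
    im,d=optics.camera(n); cv2.imwrite(f'pics/{n}0.png',im[:,:,::-1]); import numpy as np; np.save(f'{n}0.npy',d)
    print(n,optics.camera_info(n))
print(optics.camera_info('wrist'), manip.grip_depth)
E
```

```text
cell.py
nudge.py
pics
{'clock': 0.0, 'eef_pos': array([ 126.28261674, -535.03209848,  204.8725286 ]), 'eef_rot': array([-3.14042251e+00, -5.89644074e-05,  2.31772751e-01]), 'wrist_force': array([-0.09964328, -0.0432918 , -0.89669652]), 'finger_gap': 93.71344731049898}
top {'K': array([[385.10361886,   0.        , 261.14882859],
       [  0.        , 385.10361886, 185.93336508],
       [  0.        ,   0.        ,   1.        ]]), 'dist': array([-0.01570218,  0.        ,  0.        ,  0.        ,  0.        ]), 'rvec': array([ 1.97756145, -2.23765563,  0.24421992]), 'tvec': array([ 76.47507423, 517.48275744, 938.07555881])}
scene {'K': array([[399.31550083,   0.        , 249.73742593],
       [  0.        , 399.31550083, 191.34700181],
       [  0.        ,   0.        ,   1.        ]]), 'dist': array([-0.04283316,  0.        ,  0.        ,  0.        ,  0.        ]), 'rvec': array([ 1.17754574,  2.10780286, -1.17548592]), 'tvec': array([ 273.88295519, -197.32382244, 1501.82223951])}
{'K': array([[291.18438416,   0.        , 253.99013813],
       [  0.        , 291.18438416, 189.45249597],
       [  0.        ,   0.        ,   1.        ]]), 'dist': array([-0.07132982,  0.        ,  0.        ,  0.        ,  0.        ]), 'mount': array([[-4.79119151e-04, -9.71655217e-01, -2.36402007e-01,
         6.74501912e+01],
       [ 9.99999883e-01, -4.82433799e-04, -4.38227095e-05,
        -1.17471270e+00],
       [-7.14677542e-05, -2.36402000e-01,  9.71655335e-01,
        -1.79379143e+02],
       [ 0.00000000e+00,  0.00000000e+00,  0.00000000e+00,
         1.00000000e+00]])} -18.8
```

View pics/top0.png

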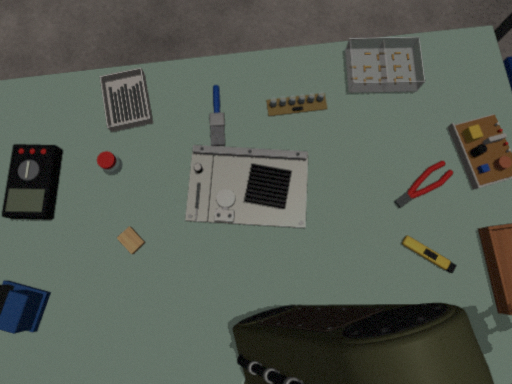

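View pics/scene0.png

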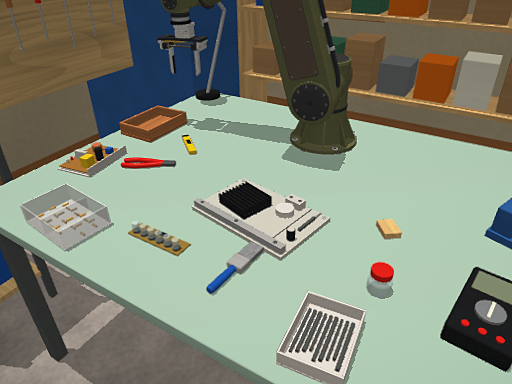

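The top view shows the plate from about (187,147) to (308,227), with the fence along its upper edge at row ~152. The scribed line is at col ~212, the pad at (226,198) and the heat sink at (268,186). +y points left in the image. Next I'll get a rough pose from this view, then move the wrist camera over the plate.

```bash
cat > h.py <<'E'
import numpy as np, cv2
from cell import manip, optics, job, telemetry
from scipy.spatial.transform import Rotation as R
def cam(name, s=None):
    """K,dist, Rwc (cam->world), camera centre"""
    i=optics.camera_info(name)
    if name=='wrist':
        s=s or telemetry.read_state(); M=np.array(i['mount'])
        Rt=R.from_euler('xyz',s['eef_rot']).as_matrix()
        return i['K'],i['dist'],Rt@M[:3,:3],Rt@M[:3,3]+s['eef_pos']
    Rm=cv2.Rodrigues(i['rvec'])[0]
    return i['K'],i['dist'],Rm.T,-Rm.T@i['tvec']
def ray(c,px,z):
    """pixels -> world points on the plane z"""
    K,d,Rw,C=c
    u=cv2.undistortPoints(np.array(px,float).reshape(-1,1,2),K,d).reshape(-1,2)
    v=np.c_[u,np.ones(len(u))]@Rw.T
    return C+v*((z-C[2])/v[:,2])[:,None]
def snap(name,f):
    s=telemetry.read_state(); im,d=optics.camera(name); cv2.imwrite('pics/'+f+'.png',im[:,:,::-1]); np.savez(f+'.npz',im=im,d=d,**{k:s[k] for k in('eef_pos','eef_rot')}); return s,im,d
def load(f,name='wrist'):
    z=np.load(f+'.npz'); return cam(name,z),z['im'],z['d']
def topl(s,world):
    """world vector -> tool axes"""
    return R.from_euler('xyz',s['eef_rot']).as_matrix().T@np.array(world)
E
python3 - <<'E'
from h import *
c=cam('top'); im=cv2.imread('pics/top0.png')
print(c[3])
print(ray(c,[(193,147),(308,151),(305,227),(187,221)],12).round(0))
print('hs',ray(c,[(250,165),(292,168),(288,208),(245,205)],42).round(0))
print('pad',ray(c,[(226,198)],30).round(0))
s=telemetry.read_state(); print(topl(s,np.array([430,0,330])-s['eef_pos']))
E
```

```text
[ 308.87321566   37.65489243 1028.00877476]
[[ 666.  185.   12.]
 [ 615. -129.   12.]
 [ 408.  -90.   12.]
 [ 463.  218.   12.]]
hs [[586.  34.  42.]
 [564. -75.  42.]
 [460. -50.  42.]
 [481.  60.  42.]]
pad [[508. 108.  30.]]
[ 418.47876506 -451.14082382 -124.57106623]
```

```bash
R='[[35,-30,0,0,0,0],[70,-60,0,0,0,0],[105,-90,0,0,0,0],[140,-120,0,0,0,0],[175,-150,0,0,0,0]]'
python3 nudge.py '[[35,-30,0,0,0,0],[70,-60,0,0,0,0],[105,-90,0,0,0,0],[140,-120,0,0,0,0],[175,-150,0,0,0,0]]'
python3 nudge.py '[[35,-30,0,0,0,0],[70,-60,0,0,0,0],[105,-90,0,0,0,0],[140,-120,0,0,0,0],[175,-150,0,0,0,0]]'
python3 nudge.py '[[35,-30,0,0,0,0],[70,-60,0,0,0,0],[105,-90,0,0,0,0],[140,-120,0,0,0,0],[175,-150,0,0,0,0]]'
python3 nudge.py '[[0,0,0,0,0,-0.14],[0,0,0,0,0,-0.28],[0,0,0,0,0,-0.42],[0,0,0,0,0,-0.56],[0,0,0,0,0,-0.7]]'
python3 nudge.py '[[0,0,0,0,0,-0.14],[0,0,0,0,0,-0.28],[0,0,0,0,0,-0.42],[0,0,0,0,0,-0.48],[0,0,0,0,0,-0.48]]'
python3 nudge.py '[[0,0,0,0,0,0],[0,0,0,0,0,0]]'
python3 -c "
from h import *
snap('wrist','w1')"
```

```text
clock: 0.6
eef_pos: [262.8, -347.4, 205.3]
eef_rot: [-3.141, 0.0, 0.231]
wrist_force: [0.9, -0.4, -0.1]
finger_gap: 93.9
finger_force: 0.0
clock: 1.1
eef_pos: [398.7, -161.1, 205.4]
eef_rot: [-3.142, 0.0, 0.232]
wrist_force: [-0.4, -0.6, 0.1]
finger_gap: 94.1
finger_force: 0.0
clock: 1.6
eef_pos: [534.6, 25.2, 205.2]
eef_rot: [-3.142, 0.0, 0.232]
wrist_force: [-0.1, -1.4, 0.5]
finger_gap: 93.8
finger_force: 0.0
clock: 2.1
eef_pos: [533.8, 23.3, 205.1]
eef_rot: [-3.141, 0.0, 0.938]
wrist_force: [-0.1, -0.1, -0.9]
finger_gap: 93.9
finger_force: 0.0
clock: 2.6
eef_pos: [533.8, 23.3, 205.2]
eef_rot: [-3.141, 0.0, 1.413]
wrist_force: [-1.0, -0.7, -0.2]
finger_gap: 93.8
finger_force: 0.0
clock: 2.8
eef_pos: [533.9, 23.3, 205.3]
eef_rot: [-3.141, 0.0, 1.41]
wrist_force: [0.4, 0.5, -0.5]
finger_gap: 94.0
finger_force: 0.0
```

View pics/w1.png

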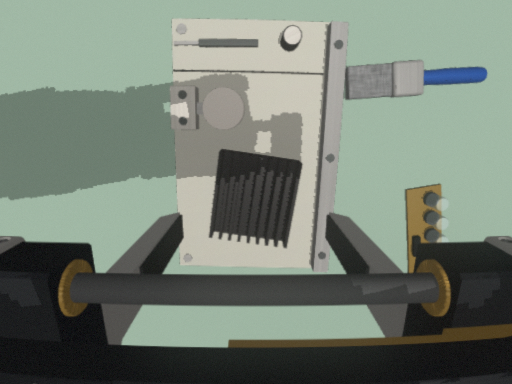

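The wrist view shows the whole plate, with image up = plate +y. The line is at row ~71, the pad at (223,107) and the fence inner face at col ~322. The heat sink's corners are near (221,150), (301,161), (288,248) and (211,239), so it is turned a few degrees. Next I'll fit these edges.

```bash
cat > m1.py <<'E'
from h import *
c,im,d=load('w1'); g=cv2.cvtColor(im,cv2.COLOR_RGB2GRAY).astype(float)
# scribed line: darkest row per column
P=[]
for u in list(range(182,255))+list(range(262,318)):
    col=g[62:82,u]; w=np.clip(np.median(col)-col-15,0,None)
    if w.sum()>20: P.append((u,62+(w*np.arange(20)).sum()/w.sum()))
def fit(W):
    vx,vy,x,y=cv2.fitLine(np.array(W[:,:2],np.float32),cv2.DIST_HUBER,0,.01,.01).ravel(); return np.array([x,y]),np.array([vx,vy])
L=ray(c,P,12); p,v=fit(L); v=v*np.sign(v[0]); print('line n',len(P),p,'yaw',np.arctan2(v[1],v[0]))
# plate left edge: saturation-based table/plate boundary
hsv=cv2.cvtColor(im,cv2.COLOR_RGB2HSV); S=hsv[:,:,1].astype(float)
Q=[]
for r in list(range(30,62))+list(range(80,85))+list(range(135,235)):
    k=np.diff(cv2.GaussianBlur(S,(5,1),0)[r,160:200]); i=k.argmin(); 
    Q.append((160+i+.5,r))
E_=ray(c,Q,12); q,w=fit(E_); w=w*np.sign(w[1]); print('left edge',q,'yaw',np.arctan2(-w[0],w[1]))
yaw=np.arctan2(v[1],v[0]); ex=np.array([np.cos(yaw),np.sin(yaw)]); ey=np.array([-ex[1],ex[0]])
ox=(q@ex)+120; oy=p@ey-100; O=ox*ex+oy*ey; print('plate origin',O,'yaw',yaw)
T=lambda W:np.c_[(W[:,:2]-O)@ex,(W[:,:2]-O)@ey]
print('left edge resid',T(E_)[::15].round(1).tolist()); print('line',T(L)[::20].round(1).tolist())
# fence inner face
for r in (60,100,120,180,200,220): 
    print(r,[int(x) for x in g[r,310:352]])
print('sink top',T(ray(c,[(221,150),(301,161),(288,248),(211,239)],42)).round(1).tolist())
print('pad',T(ray(c,[(223,107)],30)).round(1).tolist())
E
python3 m1.py; python3 -c "
import cv2
i=cv2.imread('pics/w1.png')[130:260,165:355]; cv2.imwrite('pics/w1c.png',cv2.resize(i,None,fx=4,fy=4,interpolation=cv2.INTER_CUBIC))"
```

```text
line n 129 [551.56903 146.07872] yaw -0.15186478
left edge [437.48297  76.34545] yaw -0.18596718
plate origin [554.0127   44.54042] yaw -0.15186478
left edge resid [[-114.7, 151.0], [-83.0, 133.0], [-116.6, 116.6], [-120.4, 16.3], [-120.4, -3.0], [-120.5, -22.6], [-121.9, -42.8], [-123.5, -63.4], [-116.9, -84.7], [-125.4, -106.4]]
line [[-104.4, 104.2], [-80.1, 98.2], [-55.7, 99.3], [-31.4, 97.2], [1.4, 101.0], [25.7, 100.4], [50.1, 99.3]]
60 [201, 201, 200, 200, 199, 199, 199, 201, 202, 199, 200, 201, 196, 157, 138, 106, 88, 83, 93, 145, 171, 173, 171, 171, 171, 172, 174, 172, 173, 169, 169, 170, 170, 168, 168, 160, 164, 172, 175, 176, 174, 172]
100 [201, 198, 199, 198, 197, 198, 199, 199, 198, 189, 157, 145, 127, 94, 82, 85, 120, 160, 168, 169, 169, 170, 170, 168, 170, 169, 166, 168, 170, 167, 167, 167, 167, 169, 173, 165, 159, 157, 160, 157, 163, 166]
120 [198, 198, 197, 197, 196, 200, 198, 200, 199, 193, 142, 116, 85, 83, 95, 139, 165, 168, 166, 167, 167, 169, 171, 169, 167, 166, 166, 166, 167, 166, 162, 170, 172, 174, 174, 173, 174, 175, 174, 174, 176, 175]
180 [195, 195, 196, 197, 195, 187, 153, 103, 80, 80, 102, 148, 157, 162, 160, 162, 162, 163, 164, 161, 159, 159, 160, 158, 159, 162, 159, 174, 174, 175, 175, 173, 172, 174, 175, 174, 174, 176, 174, 175, 174, 174]
200 [194, 194, 195, 191, 152, 113, 87, 79, 85, 133, 153, 157, 162, 161, 161, 163, 163, 162, 162, 163, 157, 158, 158, 159, 155, 171, 174, 172, 174, 174, 174, 174, 173, 173, 172, 173, 172, 176, 176, 175, 174, 174]
220 [194, 190, 153, 128, 97, 77, 81, 112, 149, 161, 162, 162, 163, 163, 163, 158, 93, 54, 49, 47, 47, 46, 50, 65, 84, 89, 92, 96, 93, 94, 93, 93, 93, 91, 93, 95, 96, 95, 96, 95, 95, 114]
sink top [[-56.4, 9.7], [38.0, -4.2], [24.7, -115.8], [-73.2, -102.6]]
pad [[-53.7, 59.2]]
```

View pics/w1c.png

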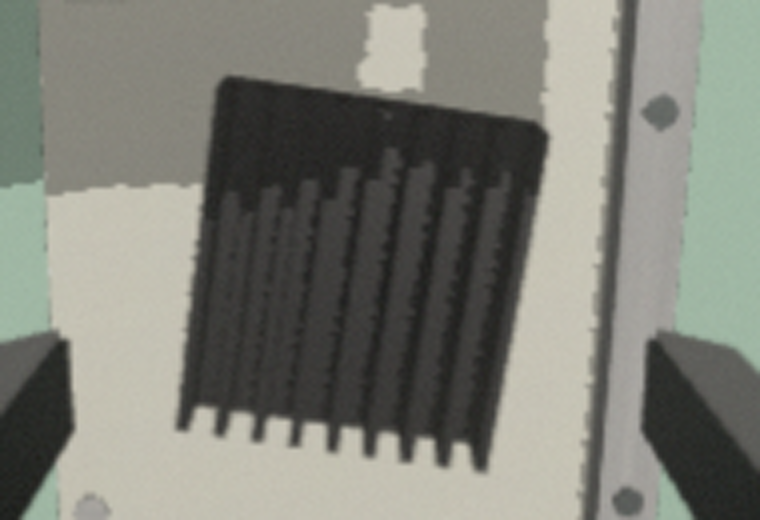

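```bash
cat > m2.py <<'E'
import sys
from h import *
def fit(W):
    vx,vy,x,y=cv2.fitLine(np.array(W[:,:2],np.float32),cv2.DIST_HUBER,0,.01,.01).ravel(); return np.array([x,y]),np.array([vx,vy])
c,im,d=load('w1'); g=cv2.GaussianBlur(cv2.cvtColor(im,cv2.COLOR_RGB2GRAY),(3,3),0).astype(float)
Pt,Pb=[],[]
for r in list(range(35,210,2)):
    a=int(round(330-(r-60)*.066)); s=g[r,a-14:a+6]; i=s.argmin()
    j=i+np.argmax(np.diff(s[i:])); th=125
    k=i+np.argmax(s[i:]>th); Pt.append((a-14+k-1+(th-s[k-1])/(s[k]-s[k-1]),r))
    k=np.argmax(s<172); Pb.append((a-14+k-(172-s[k])/(s[k-1]-s[k]),r))
yw=[]
for P,z in((Pt,32),(Pb,12)):
    W=ray(c,P,z); q,w=fit(W); w*=np.sign(w[1]); n=np.array([w[1],-w[0]]); yw.append(np.arctan2(-w[0],w[1])); print('fence z',z,q,'yaw',yw[-1],'rms',np.std((W[:,:2]-q)@n)); 
    if z==32: yaw=yw[-1]; ex=n; ey=w; fx=q@n
    else: print('bottom - top offset',q@ex-fx)
P=[]
for u in list(range(182,235))+list(range(250,276))+list(range(305,316)):
    col=g[60:82,u]; i=col[6:17].argmin()+6; w=np.clip(np.median(col)-col[i-3:i+4]-10,0,None); P.append((u,60+(w*np.arange(i-3,i+4)).sum()/w.sum()))
L=ray(c,P,12); p,v=fit(L); v*=np.sign(v[0]); print('line yaw',np.arctan2(v[1],v[0]),p,'rms',np.std((L[:,:2]-p)@[-v[1],v[0]]))
O=(fx-65)*ex+(np.median(L[:,:2]@ey)-100)*ey; print('plate',O,yaw)
T=lambda W:np.c_[(W[:,:2]-O)@ex,(W[:,:2]-O)@ey]
np.savez('plate.npz',O=O,yaw=yaw)
k=T(ray(c,[(220,149),(302,161),(287,247),(210,238)],42)); print('sink',k.round(1).tolist(),k.mean(0))
print('pad',T(ray(c,[(223,107)],30)).round(1).tolist(),'left edge',T(ray(c,[(174,40),(177,180),(180,250)],12)).round(1).tolist())
s=telemetry.read_state(); print('tcp plate',T(s['eef_pos'][None])); print(d[200,250],d[40,260],(c[3][2]))
E
python3 m2.py
```

```text
fence z 32 [635.2709 124.762 ] yaw -0.18160614 rms 0.07326983186946055
fence z 12 [623.35254  73.39261] yaw -0.18743332 rms 1.1911594994819341
bottom - top offset -2.44458
line yaw -0.18457551 [523.5518  152.91682] rms 0.11473127766495803
plate [554.63192114  45.51449435] -0.18160614
sink [[-58.2, 8.1], [38.9, -4.1], [26.4, -114.8], [-71.8, -104.5]] [-16.19011388 -53.81446663]
pad [[-55.9, 56.5]] left edge [[-116.8, 135.0], [-118.6, -36.6], [-118.9, -136.6]]
tcp plate [[-16.36542483 -25.61032999]]
378.6981 340.69202 384.72372960720486
```

The plate is at (554.6, 45.5) with yaw -0.1825. The sink centre is at plate (-16,-54), turned about -0.12 relative to the plate. I'll square the tool to the plate, open the fingers to 60 mm and descend on the sink's -x side.

```bash
python3 nudge.py '[[-13,-42,0,0,0,0.14],[-26.6,-84.2,0,0,0,0.28],[-26.6,-84.2,0,0,0,0.42],[-26.6,-84.2,0,0,0,0.56],[-26.6,-84.2,0,0,0,0.7]]' 60 | head -3
python3 nudge.py '[[0,0,0,0,0,0.14],[0,0,0,0,0,0.28],[0,0,0,0,0,0.42],[0,0,0,0,0,0.56],[0,0,0,0,0,0.7]]' | head -3
python3 nudge.py '[[0,0,40,0,0,0.14],[0,0,80,0,0,0.1925],[0,0,120,0,0,0.1925],[0,0,150,0,0,0.1925],[0,0,170,0,0,0.1925]]' 
python3 -c "
from h import *
p=np.load('plate.npz');y=-.1825;e=np.array([[np.cos(y),np.sin(y)],[-np.sin(y),np.cos(y)]])
s=telemetry.read_state();print(e@(s['eef_pos'][:2]-p['O']),s['eef_pos'][2],s['eef_rot'])
snap('wrist','w2')"
```

```text
clock: 3.35
eef_pos: [446.4, 10.3, 205.8]
eef_rot: [3.141, -0.0, 0.705]
clock: 3.85
eef_pos: [446.6, 10.4, 205.5]
eef_rot: [3.142, -0.0, 0.005]
clock: 4.35
eef_pos: [445.7, 10.4, 33.4]
eef_rot: [3.141, 0.002, -0.182]
wrist_force: [0.2, 0.2, 0.6]
finger_gap: 60.2
finger_force: 0.0
[-100.76798172  -54.30394168] 33.430588569901666 [ 3.14133889e+00  2.15030182e-03 -1.81634740e-01]
```

View pics/w2.png

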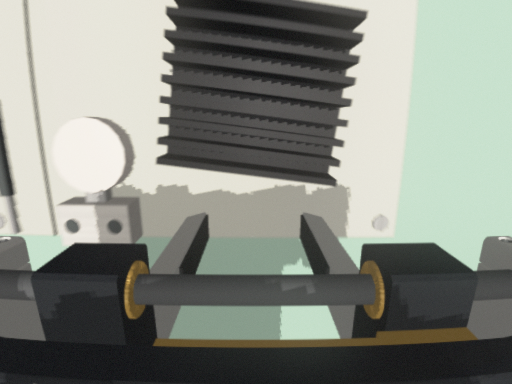

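```bash
python3 nudge.py '[[0,0,8,0,0,0],[0,0,14,0,0,0],[0,0,18,0,0,0],[6,0,18,0,0,0],[12,0,18,0,0,0]]' | sed -n 2,4p
python3 nudge.py '[[3,0,0,0,0,0],[6,0,0,0,0,0],[8,0,0,0,0,0],[10,0,0,0,0,0],[12,0,0,0,0,0]]' | sed -n 2,4p
python3 nudge.py '[[2,0,0,0,0,0],[4,0,0,0,0,0],[6,0,0,0,0,0],[8,0,0,0,0,0],[10,0,0,0,0,0]]' | sed -n 2,4p
python3 nudge.py '[[2,0,0,0,0,0],[4,0,0,0,0,0],[6,0,0,0,0,0],[8,0,0,0,0,0],[10,0,0,0,0,0]]' | sed -n 2,4p
```

```text
eef_pos: [459.3, 8.1, 18.0]
eef_rot: [-3.141, -0.001, -0.181]
wrist_force: [-0.0, 0.1, -0.9]
eef_pos: [470.0, 6.0, 17.4]
eef_rot: [3.141, 0.001, -0.181]
wrist_force: [-4.1, -0.9, 2.6]
eef_pos: [480.2, 4.2, 17.4]
eef_rot: [-3.142, 0.0, -0.181]
wrist_force: [-3.0, -0.7, 1.4]
eef_pos: [490.0, 2.5, 17.4]
eef_rot: [-3.142, 0.0, -0.181]
wrist_force: [-4.7, 1.0, 1.6]
```

```bash
python3 nudge.py '[[2,0,0,0,0,0],[4,0,0,0,0,0],[6,0,0,0,0,0],[8,0,0,0,0,0],[9,0,0,0,0,0]]' | sed -n 2,4p
python3 nudge.py '[[0.5,0,0,0,0,0],[1,0,0,0,0,0],[1.5,0,0,0,0,0],[2,0,0,0,0,0]]' | sed -n 2,4p
python3 nudge.py '[[0.5,0,0,0,0,0],[1,0,0,0,0,0]]' | sed -n 2,4p
python3 -c "
from h import *
snap('wrist','w3')"
```

```text
eef_pos: [498.9, 0.8, 17.4]
eef_rot: [-3.142, -0.0, -0.181]
wrist_force: [-4.4, 1.2, 2.0]
eef_pos: [500.7, 0.5, 17.4]
eef_rot: [3.142, -0.0, -0.181]
wrist_force: [-3.8, 0.5, 1.2]
eef_pos: [501.7, 0.3, 17.4]
eef_rot: [-3.142, 0.0, -0.181]
wrist_force: [-3.3, 1.2, 1.3]
```

View pics/w3.png

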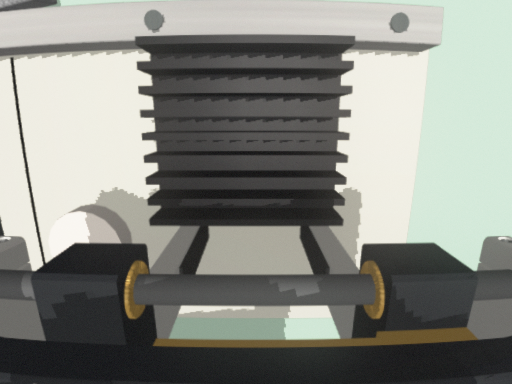

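The sink is squared to the tool and its far side at row ~45 is about at the fence (row ~50). I'll creep on until the force rises.

```bash
python3 nudge.py '[[0.3,0,0,0,0,0],[0.6,0,0,0,0,0]]' | sed -n 2,4p
python3 nudge.py '[[0.3,0,0,0,0,0],[0.6,0,0,0,0,0]]' | sed -n 2,4p
```

```text
eef_pos: [501.7, 0.3, 17.4]
eef_rot: [3.142, 0.001, -0.181]
wrist_force: [-10.4, 2.0, 6.6]
eef_pos: [501.7, 0.3, 17.4]
eef_rot: [3.141, 0.003, -0.181]
wrist_force: [-14.1, 2.4, 11.2]
```

Now flush against the fence, with a push of about 14 N. I'll back off, rise, turn the tool and survey again from above.

```bash
python3 nudge.py '[[-1,0,0,0,0,0],[-3,0,0,0,0,0],[-8,0,0,0,0,0],[-15,0,0,0,0,0]]' | sed -n 2,4p
python3 nudge.py '[[0,0,-20,0,0,0],[0,0,-60,0,0,0],[0,0,-105,0,0,0],[0,0,-150,0,0,-0.1],[0,0,-188,0,0,-0.22]]' | sed -n 2,4p
python3 nudge.py '[[35,-17,0,0,0,-0.14],[70,-34,0,0,0,-0.28],[70,-34,0,0,0,-0.42],[70,-34,0,0,0,-0.56],[70,-34,0,0,0,-0.7]]' | sed -n 2,4p
python3 nudge.py '[[0,0,0,0,0,-0.14],[0,0,0,0,0,-0.28],[0,0,0,0,0,-0.42],[0,0,0,0,0,-0.56],[0,0,0,0,0,-0.6505]]' | sed -n 2,4p
python3 nudge.py '[[0,0,0,0,0,0],[0,0,0,0,0,0]]' | head -4
python3 -c "
from h import *
snap('wrist','w4')
import cv2
i=cv2.imread('pics/w4.png')[10:300,100:400]; cv2.imwrite('pics/w4c.png',cv2.resize(i,None,fx=2,fy=2,interpolation=cv2.INTER_CUBIC))"
```

```text
eef_pos: [488.0, 2.8, 17.5]
eef_rot: [-3.142, -0.001, -0.181]
wrist_force: [-0.6, -0.5, 0.0]
eef_pos: [487.8, 2.8, 208.0]
eef_rot: [3.141, -0.002, 0.043]
wrist_force: [-0.9, -0.2, 0.6]
eef_pos: [556.5, 39.7, 205.1]
eef_rot: [-3.141, 0.0, 0.745]
wrist_force: [-0.5, -0.0, -0.3]
eef_pos: [556.4, 39.5, 205.4]
eef_rot: [3.141, 0.0, 1.395]
wrist_force: [0.5, 0.0, -0.0]
clock: 10.05
eef_pos: [556.5, 39.5, 205.4]
eef_rot: [3.142, -0.0, 1.387]
wrist_force: [0.5, -0.4, -0.5]
```

View pics/w4c.png

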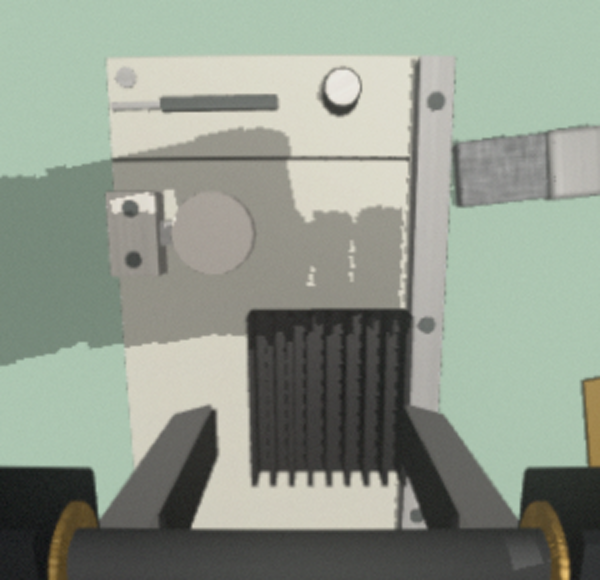

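The sink (crop cols 248–412, top row 310) lies along the fence; full-image scale is half that plus (100,10). The camera is ahead of its leading end, so the dark top boundary is the lower leading edge. Now I'll measure the remaining distance.

```bash
cat > m3.py <<'E'
import sys
from h import *
def fit(W):
    vx,vy,x,y=cv2.fitLine(np.array(W[:,:2],np.float32),cv2.DIST_HUBER,0,.01,.01).ravel(); v=np.array([vx,vy]); return np.array([x,y]),v*np.sign(v[0])
def meas(f,ul,rl,ue,re):
    """line: cols ul, rows rl; lead edge: cols ue, rows re (dark below). -> gap mm, angles"""
    c,im,d=load(f); g=cv2.cvtColor(im,cv2.COLOR_RGB2GRAY).astype(float)
    P=[]
    for u in range(*ul):
        col=g[rl[0]:rl[1],u]; i=int(np.clip(col.argmin(),3,len(col)-4)); w=np.clip(np.median(col)-col[i-3:i+4]-10,0,None)
        if w.sum()>10: P.append((u,rl[0]+(w*np.arange(i-3,i+4)).sum()/w.sum()))
    E=[]
    for u in range(*ue):
        col=g[re[0]:re[1],u]; th=(col[:4].mean()+col.min())/2; k=np.argmax(col<th)
        E.append((u,re[0]+k-(th-col[k])/(col[k-1]-col[k])))
    L=ray(c,P,12); W=ray(c,E,12); p,v=fit(L); q,w=fit(W); n=np.array([-v[1],v[0]])
    print('line yaw',np.arctan2(v[1],v[0]),'rms',np.std((L[:,:2]-p)@n),'edge yaw',np.arctan2(w[1],w[0]),'rms',np.std((W[:,:2]-q)@n),
      'gap',(p-np.median(W[:,:2],axis=0))@n,'rows',np.median(P,axis=0),np.median(E,axis=0),'edge mid',np.median(W,axis=0))
    return c
if __name__=='__main__':
    meas('w4',(160,300),(83,95),(230,300),(150,175))
    z=np.load('plate.npz');y=-.1825;e=np.array([[np.cos(y),np.sin(y)],[-np.sin(y),np.cos(y)]]); s=telemetry.read_state(); print(e@(s['eef_pos'][:2]-z['O']))
E
python3 m3.py
```

```text
line yaw -0.18506503 rms 0.06729225965932614 edge yaw -0.17687312 rms 0.2930536335611034 gap 93.03935023295261 rows [229.5         88.80083221] [264.5        163.93379808] edge mid [570.8814085   49.32690343  12.        ]
[ 2.9852371  -5.54481609]
```

```bash
python3 nudge.py '[[-45,3,0,0,0,0],[-90,6,0,0,0,0],[-129,7,0,0,0,0],[-129,7,40,0,0,0],[-129,7,80,0,0,0]]' | sed -n 2,4p
python3 nudge.py '[[0,0,40,0,0,0],[0,0,75,0,0,0],[0,0,95,0,0,0],[0,0,104,0,0,0],[0,0,109,0,0,0]]' | sed -n 1,6p
python3 -c "
from h import *
z=np.load('plate.npz');y=-.1825;e=np.array([[np.cos(y),np.sin(y)],[-np.sin(y),np.cos(y)]]); s=telemetry.read_state(); print(e@(s['eef_pos'][:2]-z['O']))
snap('wrist','w5')"
```

```text
eef_pos: [540.5, -89.9, 125.2]
eef_rot: [3.139, 0.0, 1.386]
wrist_force: [-0.2, -0.4, -1.0]
clock: 11.1
eef_pos: [540.4, -88.6, 16.2]
eef_rot: [-3.141, -0.0, 1.389]
wrist_force: [-1.2, 1.4, -1.0]
finger_gap: 59.7
finger_force: 0.0
[  10.32903411 -134.5116012 ]
```

View pics/w5.png

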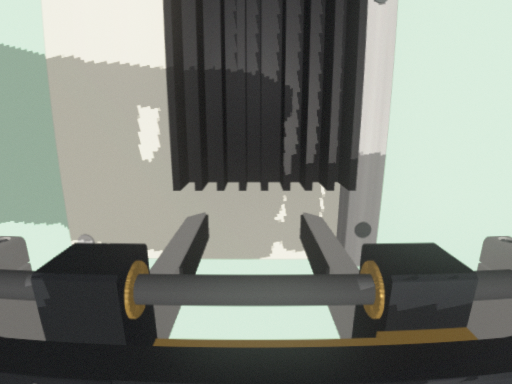

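The fingers (cols 200 and 312, row 215) sit squarely behind the sink's rear end and clear of the fence. I'll approach and push slowly.

```bash
python3 nudge.py '[[5,0,0,0,0,0],[10,0,0,0,0,0],[14,0,0,0,0,0],[17,0,0,0,0,0],[19,0,0,0,0,0]]' | sed -n 2,4p
python3 nudge.py '[[1.5,0,0,0,0,0],[3,0,0,0,0,0],[4.5,0,0,0,0,0],[6,0,0,0,0,0],[8,0,0,0,0,0]]' | sed -n 2,4p
python3 nudge.py '[[2,0,0,0,0,0],[4,0,0,0,0,0],[6,0,0,0,0,0],[8,0,0,0,0,0],[10,0,0,0,0,0]]' | sed -n 2,4p
python3 nudge.py '[[2,0,0,0,0,0],[4,0,0,0,0,0],[6,0,0,0,0,0],[8,0,0,0,0,0],[10,0,0,0,0,0]]' | sed -n 2,4p
```

```text
eef_pos: [544.0, -69.6, 16.7]
eef_rot: [3.141, -0.0, 1.39]
wrist_force: [0.1, 0.1, -0.2]
eef_pos: [545.2, -62.4, 16.5]
eef_rot: [-3.142, 0.0, 1.389]
wrist_force: [-2.2, -4.5, 1.9]
eef_pos: [547.1, -52.4, 16.5]
eef_rot: [3.142, 0.0, 1.39]
wrist_force: [-1.7, -5.1, 3.0]
eef_pos: [548.9, -42.4, 16.5]
eef_rot: [3.141, 0.0, 1.39]
wrist_force: [-0.9, -5.3, 3.5]
```

```bash
python3 nudge.py '[[1.5,0,0,0,0,0],[3,0,0,0,0,0],[4.5,0,0,0,0,0],[6,0,0,0,0,0]]' | sed -n 2,4p
python3 nudge.py '[[1,0,0,0,0,0],[2,0,0,0,0,0],[3,0,0,0,0,0]]' | sed -n 2,4p
python3 nudge.py '[[1,0,0,0,0,0],[2,0,0,0,0,0]]' | sed -n 2,4p
python3 nudge.py '[[0.7,0,0,0,0,0],[1.4,0,0,0,0,0]]' | sed -n 2,4p
```

```text
eef_pos: [550.0, -36.5, 16.5]
eef_rot: [3.141, 0.0, 1.39]
wrist_force: [-0.5, -5.6, 3.6]
eef_pos: [550.5, -33.6, 16.5]
eef_rot: [3.141, 0.0, 1.39]
wrist_force: [-1.1, -8.2, 4.1]
eef_pos: [550.7, -32.7, 16.5]
eef_rot: [3.141, 0.002, 1.39]
wrist_force: [-3.1, -15.9, 4.1]
eef_pos: [550.9, -31.6, 16.5]
eef_rot: [3.142, 0.002, 1.389]
wrist_force: [-2.8, -16.7, 4.7]
```

```bash
python3 nudge.py '[[0.4,0,0,0,0,0],[0.8,0,0,0,0,0],[1.2,0,0,0,0,0]]' | sed -n 2,4p
python3 nudge.py '[[0.4,0,0,0,0,0],[0.8,0,0,0,0,0],[1.2,0,0,0,0,0]]' | sed -n 2,4p
```

```text
eef_pos: [551.1, -30.6, 16.6]
eef_rot: [3.142, 0.002, 1.389]
wrist_force: [-5.1, -17.7, 4.5]
eef_pos: [551.3, -29.5, 16.5]
eef_rot: [-3.142, 0.002, 1.389]
wrist_force: [-4.0, -18.6, 4.8]
```

```bash
python3 nudge.py '[[0,0,-0.2,0,0,0],[0,0,-0.4,0,0,0]]' | sed -n 2,4p
python3 nudge.py '[[0.3,0,0,0,0,0],[0.6,0,0,0,0,0]]' | sed -n 2,4p
```

```text
eef_pos: [551.4, -29.0, 16.6]
eef_rot: [3.142, 0.001, 1.389]
wrist_force: [0.0, -14.0, -1.3]
eef_pos: [551.5, -28.4, 16.6]
eef_rot: [3.142, 0.001, 1.389]
wrist_force: [-0.5, -13.7, -0.0]
```

```bash
python3 nudge.py '[[0.5,0,0,0,0,0],[1,0,0,0,0,0],[1.5,0,0,0,0,0],[2,0,0,0,0,0],[2.5,0,0,0,0,0]]' | sed -n 2,4p
python3 nudge.py '[[0.7,0,0,0,0,0],[1.4,0,0,0,0,0],[2.1,0,0,0,0,0],[2.8,0,0,0,0,0],[3.5,0,0,0,0,0]]' | sed -n 2,4p
python3 nudge.py '[[0.8,0,0,0,0,0],[1.6,0,0,0,0,0],[2.4,0,0,0,0,0],[3.2,0,0,0,0,0],[4,0,0,0,0,0]]' | sed -n 2,4p
```

```text
eef_pos: [551.9, -25.9, 16.6]
eef_rot: [-3.142, 0.001, 1.389]
wrist_force: [-1.7, -13.8, -0.8]
eef_pos: [552.6, -22.4, 16.6]
eef_rot: [3.141, 0.001, 1.389]
wrist_force: [-0.3, -12.8, -1.2]
eef_pos: [553.4, -18.3, 16.6]
eef_rot: [3.141, 0.001, 1.389]
wrist_force: [1.0, -11.7, -1.1]
```

```bash
python3 nudge.py '[[1,0.1,0,0,0,0],[2,0.2,0,0,0,0],[3,0.2,0,0,0,0],[4,0.2,0,0,0,0],[5,0.2,0,0,0,0]]' | sed -n 2,4p
python3 nudge.py '[[1,0,0,0,0,0],[2,0,0,0,0,0],[3,0,0,0,0,0],[4,0,0,0,0,0],[5,0,0,0,0,0]]' | sed -n 2,4p
python3 nudge.py '[[1,0,0,0,0,0],[2,0,0,0,0,0],[3,0,0,0,0,0],[4,0,0,0,0,0],[5,0,0,0,0,0]]' | sed -n 2,4p
```

```text
eef_pos: [554.3, -13.6, 16.6]
eef_rot: [-3.141, 0.001, 1.389]
wrist_force: [-0.8, -13.8, 0.6]
eef_pos: [555.2, -8.6, 16.6]
eef_rot: [-3.141, 0.001, 1.389]
wrist_force: [-0.6, -14.0, 0.3]
eef_pos: [556.1, -3.7, 16.6]
eef_rot: [-3.141, 0.001, 1.389]
wrist_force: [-1.4, -12.4, 0.4]
```

```bash
python3 nudge.py '[[1,0,0,0,0,0],[2,0,0,0,0,0],[3,0,0,0,0,0],[4,0,0,0,0,0],[5,0,0,0,0,0]]' | sed -n 2,4p
python3 nudge.py '[[1,0,0,0,0,0],[2,0,0,0,0,0],[3,0,0,0,0,0],[4,0,0,0,0,0],[5,0,0,0,0,0]]' | sed -n 2,4p
python3 nudge.py '[[1,0,0,0,0,0],[2,0,0,0,0,0],[3,0,0,0,0,0],[4,0,0,0,0,0],[5,0,0,0,0,0]]' | sed -n 2,4p
python3 nudge.py '[[1,0,0,0,0,0],[2,0,0,0,0,0],[2,0,0,0,0,0],[2,0,0,0,0,0]]' | sed -n 1,4p
python3 -c "
from h import *
for i in range(3):
  s=telemetry.read_state(); print(s['eef_pos'],s['wrist_force'])
snap('top','t1')"
```

```text
eef_pos: [557.0, 1.2, 16.6]
eef_rot: [-3.141, 0.001, 1.389]
wrist_force: [-1.2, -13.0, 0.4]
eef_pos: [557.9, 6.1, 16.6]
eef_rot: [-3.141, 0.001, 1.389]
wrist_force: [-1.4, -13.3, 0.7]
eef_pos: [558.8, 11.1, 16.6]
eef_rot: [-3.141, 0.001, 1.389]
wrist_force: [-1.0, -13.1, 0.6]
clock: 20.15
eef_pos: [559.2, 13.2, 16.6]
eef_rot: [-3.141, 0.001, 1.389]
wrist_force: [-0.5, -11.1, 0.7]
[559.22113898  13.15630337  16.57677133] [ -0.45919647 -11.13696587   0.6593687 ]
[559.22113898  13.15630337  16.57677133] [ -0.45919647 -11.13696587   0.6593687 ]
[559.22113898  13.15630337  16.57677133] [ -0.45919647 -11.13696587   0.6593687 ]
```

```bash
python3 nudge.py '[[-1,0,0,0,0,0],[-4,0,0,0,0,0],[-9,0,0,0,0,0],[-15,0,0,0,0,0]]' | sed -n 2,4p
python3 nudge.py '[[0,0,-30,0,0,0],[0,0,-70,0,0,0],[0,0,-104,0,0,0],[30,0,-104,0,0,0],[60,0,-104,0,0,0]]' | sed -n 2,4p
python3 nudge.py '[[26,0,0,0,0,0],[26,0,0,0,0,0],[26,0,0,0,0,0],[26,0,0,0,0,0]]' | sed -n 1,4p
python3 -c "
from h import *
snap('wrist','w6')"
```

```text
eef_pos: [556.5, -0.8, 16.7]
eef_rot: [-3.141, -0.0, 1.39]
wrist_force: [0.4, 0.7, 0.3]
eef_pos: [567.9, 58.3, 122.1]
eef_rot: [3.14, -0.001, 1.388]
wrist_force: [0.4, -0.3, -0.5]
clock: 21.5
eef_pos: [572.0, 82.9, 120.8]
eef_rot: [-3.141, 0.0, 1.389]
wrist_force: [-0.2, -0.1, 0.4]
```

View pics/w6.png

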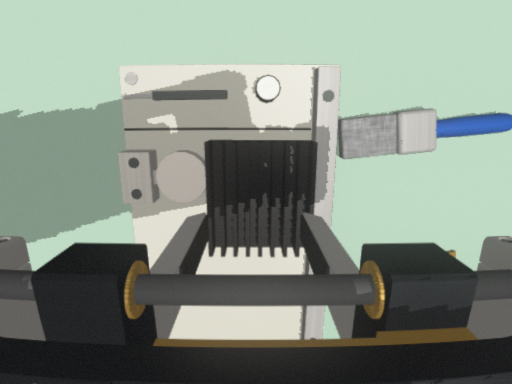

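Line at row ~128 (cols 126–310), leading end at row ~141 (cols 207–315), sink along the fence, pad pushed back. Measuring the gap.

Run:
```python
from m3 import *
for ul in((130,200),(140,305)):
    c=meas('w6',ul,(121,134),(215,308),(133,152))
_,im,d=load('w6'); g=cv2.cvtColor(im,cv2.COLOR_RGB2GRAY)
for u in(220,250,280,300): print(u,g[122:152,u].tolist())
K,D,Rw,C=c; print('cam',C)
# side view of gap of sink to fence, rows
for r in (150,165,180,200): print(r,g[r,300:345].tolist())
```

```text
line yaw -0.18283188 rms 0.059272173596660864 edge yaw -0.1834646 rms 0.09426582701570244 gap 10.985178567289994 rows [164.5        128.64662536] [261.         139.68055556] edge mid [586.42059619 130.14251012  12.        ]
line yaw -0.18389183 rms 0.1536750670476247 edge yaw -0.1834646 rms 0.08088382645951483 gap 10.907096201899911 rows [222.         128.42567568] [261.         139.68055556] edge mid [586.42059619 130.14251012  12.        ]
220 [160, 162, 159, 160, 156, 117, 69, 81, 143, 157, 159, 160, 159, 160, 156, 159, 158, 128, 69, 45, 48, 49, 49, 53, 51, 51, 49, 48, 49, 48]
250 [163, 161, 162, 162, 159, 134, 83, 87, 147, 162, 163, 161, 161, 163, 159, 160, 161, 153, 80, 49, 48, 52, 50, 49, 48, 49, 46, 46, 44, 45]
280 [230, 230, 228, 192, 170, 140, 89, 86, 150, 162, 161, 164, 161, 162, 162, 162, 162, 154, 84, 54, 55, 55, 55, 53, 53, 53, 50, 51, 50, 49]
300 [229, 197, 168, 165, 162, 138, 91, 79, 144, 163, 163, 164, 164, 164, 164, 163, 164, 158, 90, 53, 51, 53, 55, 54, 52, 52, 56, 55, 51, 51]
cam [583.47898121 150.8623395  300.13415795]
150 [51, 53, 54, 52, 55, 52, 53, 52, 49, 48, 46, 46, 51, 51, 54, 53, 64, 113, 137, 142, 141, 142, 142, 143, 143, 144, 141, 144, 146, 156, 198, 204, 206, 205, 202, 197, 151, 145, 137, 92, 85, 86, 105, 135, 156]
165 [46, 48, 45, 51, 46, 47, 46, 46, 42, 45, 42, 40, 48, 51, 50, 60, 101, 135, 140, 140, 142, 141, 140, 140, 141, 141, 141, 155, 195, 204, 205, 204, 203, 202, 200, 189, 204, 208, 207, 207, 208, 206, 207, 206, 207]
180 [43, 43, 38, 43, 42, 45, 45, 40, 38, 40, 39, 42, 45, 46, 55, 83, 125, 137, 139, 136, 139, 140, 141, 140, 141, 141, 146, 185, 197, 199, 203, 201, 199, 199, 189, 203, 205, 207, 208, 207, 204, 206, 207, 207, 208]
200 [68, 64, 65, 60, 47, 38, 37, 35, 38, 37, 42, 46, 46, 50, 84, 122, 136, 139, 140, 145, 182, 194, 197, 196, 197, 198, 198, 199, 198, 198, 196, 195, 193, 204, 205, 205, 208, 206, 206, 207, 206, 207, 206, 206, 207]
```

Gap to the line is 10.9 mm, with the leading end parallel to the line. I'll return, push about 9 mm, and look again.

```bash
python3 nudge.py '[[-43,0,0,0,0,0],[-86,0,0,0,0,0],[-86,0,40,0,0,0],[-86,0,80,0,0,0],[-86,0,104,0,0,0]]' | sed -n 2,4p
python3 nudge.py '[[4,0,0,0,0,0],[8,0,0,0,0,0],[11,0,0,0,0,0],[12,0,0,0,0,0],[13,0,0,0,0,0]]' | sed -n 2,4p
python3 nudge.py '[[1,0,0,0,0,0],[2,0,0,0,0,0],[3,0,0,0,0,0],[4,0,0,0,0,0]]' | sed -n 2,4p
```

```text
eef_pos: [555.3, -2.0, 14.4]
eef_rot: [-3.139, 0.0, 1.388]
wrist_force: [0.4, 0.5, -0.3]
eef_pos: [559.2, 12.1, 17.4]
eef_rot: [3.141, -0.0, 1.39]
wrist_force: [-0.0, -0.0, -0.9]
eef_pos: [559.5, 14.0, 17.2]
eef_rot: [-3.141, 0.003, 1.389]
wrist_force: [-5.1, -16.6, 4.6]
```

```bash
python3 nudge.py '[[0,0,-0.2,0,0,0],[0.3,0,-0.4,0,0,0]]' | sed -n 2,4p
python3 nudge.py '[[1,0,0,0,0,0],[2,0,0,0,0,0],[3,0,0,0,0,0],[4,0,0,0,0,0]]' | sed -n 2,4p
```

```text
eef_pos: [559.5, 14.5, 17.2]
eef_rot: [-3.141, 0.002, 1.389]
wrist_force: [-2.5, -13.0, -1.6]
eef_pos: [560.3, 18.6, 17.2]
eef_rot: [-3.141, 0.002, 1.389]
wrist_force: [-1.9, -12.6, 0.5]
```

```bash
python3 nudge.py '[[1,0,0,0,0,0],[2,0,0,0,0,0],[3,0,0,0,0,0],[3.4,0,0,0,0,0],[3.4,0,0,0,0,0]]' | sed -n 2,4p
python3 -c "
from h import *
print(telemetry.read_state()['eef_pos'])"
python3 nudge.py '[[-1,0,0,0,0,0],[-4,0,0,0,0,0],[-9,0,0,0,0,0],[-15,0,0,0,0,0]]' | sed -n 2,4p
python3 nudge.py '[[0,0,-30,0,0,0],[0,0,-70,0,0,0],[0,0,-104,0,0,0],[43,0,-104,0,0,0],[86,0,-104,0,0,0]]' | sed -n 2,4p
python3 nudge.py '[[0,0,0,0,0,0],[0,0,0,0,0,0],[0,0,0,0,0,0],[0,0,0,0,0,0]]' | sed -n 1,4p
python3 - <<'E'
from h import *
snap('wrist','w7')
from m3 import *
for ul in((130,200),(140,305)):
    meas('w7',ul,(130,139),(215,308),(137,156))
_,im,d=load('w7'); g=cv2.cvtColor(im,cv2.COLOR_RGB2GRAY)
for u in(150,190,220,250,280,300): print(u,g[122:152,u].tolist())
i=cv2.imread('pics/w7.png')[80:230,110:350]; cv2.imwrite('pics/w7c.png',cv2.resize(i,None,fx=3,fy=3,interpolation=cv2.INTER_CUBIC))
E
```

```text
eef_pos: [560.9, 22.0, 17.2]
eef_rot: [-3.141, 0.002, 1.389]
wrist_force: [-1.7, -12.3, 0.0]
[560.93050522  22.02593631  17.20892973]
eef_pos: [558.3, 8.5, 17.3]
eef_rot: [3.142, -0.0, 1.39]
wrist_force: [-0.3, 0.1, -0.2]
eef_pos: [574.6, 93.5, 122.7]
eef_rot: [3.139, -0.001, 1.387]
wrist_force: [1.0, 0.6, -0.2]
clock: 25.35
eef_pos: [573.8, 92.3, 121.2]
eef_rot: [-3.141, 0.0, 1.389]
wrist_force: [0.0, -0.1, 0.9]
line yaw -0.18752775 rms 0.013133564239886618 edge yaw -0.17455377 rms 0.8802249884449732 gap 2.6879108764229716 rows [164.5        137.77048495] [261.     140.6875] edge mid [588.12630641 138.56519466  12.        ]
line yaw -0.1864258 rms 0.08829651856024305 edge yaw -0.17455377 rms 0.8648094176044768 gap 2.777010239163985 rows [222.   137.79] [261.     140.6875] edge mid [588.12630641 138.56519466  12.        ]
150 [225, 211, 168, 162, 159, 160, 160, 161, 158, 159, 160, 160, 161, 159, 158, 135, 86, 68, 121, 158, 159, 159, 160, 162, 162, 158, 158, 160, 160, 159]
190 [161, 161, 162, 161, 161, 161, 162, 161, 160, 159, 159, 160, 161, 159, 158, 116, 73, 77, 143, 159, 159, 160, 159, 160, 160, 158, 160, 159, 161, 160]
220 [162, 160, 161, 161, 161, 162, 160, 163, 161, 160, 161, 162, 160, 159, 158, 131, 76, 70, 86, 57, 44, 49, 53, 51, 52, 52, 49, 51, 49, 48]
250 [168, 163, 162, 164, 162, 162, 162, 164, 161, 161, 162, 162, 164, 160, 159, 131, 73, 71, 87, 61, 51, 51, 51, 50, 53, 50, 48, 49, 51, 50]
280 [232, 232, 232, 228, 186, 169, 165, 164, 163, 164, 165, 164, 164, 165, 160, 133, 78, 74, 90, 62, 58, 54, 56, 57, 54, 54, 53, 54, 52, 53]
300 [210, 180, 167, 167, 169, 164, 166, 166, 166, 164, 163, 163, 164, 165, 161, 135, 80, 62, 88, 62, 53, 55, 57, 55, 55, 55, 55, 52, 53, 54]
```

View pics/w7c.png

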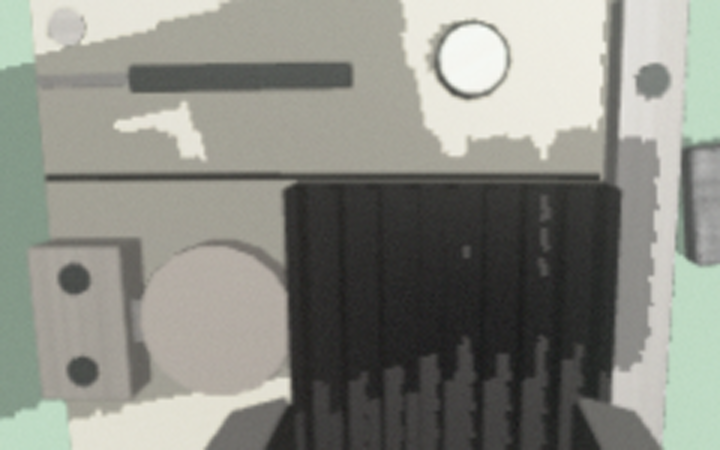

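The leading end (crop row ~183) sits just short of the line (crop row ~176). Darkness integrals across both, together with the TCP travel, put the remaining gap at about 1.7 mm. Final small push, to TCP y ≈ 23.6.

```bash
python3 nudge.py '[[-43,0,0,0,0,0],[-86,0,0,0,0,0],[-86,0,40,0,0,0],[-86,0,80,0,0,0],[-86,0,103.5,0,0,0]]' | sed -n 2,4p
python3 nudge.py '[[4,0,0,0,0,0],[8,0,0,0,0,0],[11,0,0,0,0,0],[12,0,0,0,0,0],[13,0,0,0,0,0]]' | sed -n 2,4p
python3 nudge.py '[[0.5,0,0,0,0,0],[1,0,0,0,0,0],[1.5,0,-0.1,0,0,0],[2,0,-0.3,0,0,0]]' | sed -n 2,4p
```

```text
eef_pos: [557.1, 7.7, 15.2]
eef_rot: [-3.139, 0.0, 1.388]
wrist_force: [0.6, 1.1, -0.4]
eef_pos: [561.2, 21.8, 18.7]
eef_rot: [3.14, -0.0, 1.39]
wrist_force: [-0.1, -2.2, 1.7]
eef_pos: [561.2, 22.0, 18.5]
eef_rot: [3.141, 0.002, 1.389]
wrist_force: [-1.5, -15.7, 3.2]
```

```bash
python3 nudge.py '[[0.2,0,-0.2,0,0,0],[0.4,0,-0.2,0,0,0]]' | sed -n 2,4p
python3 nudge.py '[[0.3,0,0,0,0,0],[0.5,0,0,0,0,0]]' | sed -n 2,4p
```

```text
eef_pos: [561.2, 22.2, 18.5]
eef_rot: [3.141, 0.002, 1.389]
wrist_force: [-2.8, -14.7, 2.8]
eef_pos: [561.3, 22.6, 18.5]
eef_rot: [3.141, 0.002, 1.389]
wrist_force: [-1.7, -14.2, 3.3]
```

```bash
python3 nudge.py '[[0.3,0,0,0,0,0],[0.6,0,0,0,0,0],[0.6,0,0,0,0,0]]' | sed -n 2,4p
python3 nudge.py '[[0.2,0,0,0,0,0],[0.3,0,0,0,0,0],[0.3,0,0,0,0,0]]' | sed -n 2,4p
```

```text
eef_pos: [561.4, 23.2, 18.5]
eef_rot: [3.141, 0.002, 1.389]
wrist_force: [-2.1, -13.5, 2.3]
eef_pos: [561.5, 23.5, 18.5]
eef_rot: [3.141, 0.002, 1.389]
wrist_force: [-2.6, -15.2, 2.6]
```

```bash
python3 nudge.py '[[-1,0,0,0,0,0],[-4,0,0,0,0,0],[-9,0,0,0,0,0],[-15,0,0,0,0,0]]' | sed -n 2,4p
python3 nudge.py '[[0,0,-40,0,0,0],[0,0,-70,0,0,0],[30,0,-70,0,0,0],[65,0,-55,0,0,0],[86,0,-50,0,0,0]]' | sed -n 2,4p
python3 nudge.py '[[0,0,0,0,0,0],[0,0,0,0,0,0],[0,0,0,0,0,0],[0,0,0,0,0,0]]' | sed -n 1,4p
python3 - <<'E'
from h import *
snap('wrist','w8')
_,im,d=load('w8'); g=cv2.cvtColor(im,cv2.COLOR_RGB2GRAY)
i=cv2.imread('pics/w8.png')[70:200,90:350]; cv2.imwrite('pics/w8c.png',cv2.resize(i,None,fx=3,fy=3,interpolation=cv2.INTER_CUBIC))
r0=int(g[100:200,250].astype(int).argmin())+100
for u in(110,130,150,170,190,200,210,220,240,260,280,300): print(u,g[118:150,u].tolist())
E
```

```text
eef_pos: [558.6, 10.4, 18.2]
eef_rot: [-3.141, -0.0, 1.39]
wrist_force: [0.5, 0.5, -0.0]
eef_pos: [573.9, 96.6, 67.4]
eef_rot: [-3.141, -0.0, 1.39]
wrist_force: [-0.2, -0.4, -0.1]
clock: 29.1
eef_pos: [574.3, 94.2, 68.6]
eef_rot: [3.141, -0.0, 1.389]
wrist_force: [-0.2, -0.2, -0.7]
110 [178, 179, 177, 179, 175, 179, 179, 177, 178, 177, 177, 179, 179, 177, 178, 177, 177, 178, 176, 176, 176, 178, 177, 178, 178, 175, 161, 69, 66, 125, 170, 176]
130 [176, 178, 178, 179, 177, 176, 177, 178, 178, 178, 177, 176, 179, 179, 175, 176, 177, 178, 178, 178, 177, 178, 175, 176, 177, 176, 145, 67, 81, 138, 171, 178]
150 [178, 178, 180, 179, 198, 235, 239, 240, 239, 240, 238, 238, 231, 211, 203, 195, 179, 178, 178, 177, 175, 176, 179, 176, 176, 175, 130, 69, 93, 149, 175, 176]
170 [178, 178, 179, 180, 178, 178, 179, 179, 178, 179, 177, 178, 178, 177, 179, 177, 176, 177, 177, 178, 178, 177, 177, 177, 178, 172, 116, 64, 99, 159, 176, 176]
190 [178, 179, 179, 177, 178, 178, 180, 178, 179, 178, 178, 177, 177, 179, 179, 177, 178, 178, 178, 176, 180, 178, 176, 177, 177, 170, 103, 59, 84, 160, 173, 171]
20
[... 414 characters left out ...]
7, 177, 177, 177, 178, 178, 175, 170, 101, 55, 49, 58, 55, 56]
240 [181, 180, 181, 182, 181, 180, 181, 181, 180, 181, 179, 180, 179, 178, 177, 180, 178, 179, 179, 179, 179, 178, 177, 178, 180, 170, 97, 55, 54, 60, 59, 60]
260 [243, 243, 243, 243, 244, 243, 243, 243, 243, 242, 243, 243, 243, 243, 241, 229, 220, 191, 182, 179, 181, 181, 179, 181, 180, 171, 99, 60, 56, 52, 53, 56]
280 [245, 244, 245, 245, 244, 244, 244, 243, 244, 243, 244, 243, 243, 244, 244, 244, 243, 242, 224, 192, 184, 182, 181, 182, 181, 177, 104, 66, 59, 63, 61, 61]
300 [245, 245, 245, 245, 244, 244, 245, 245, 245, 244, 244, 244, 244, 244, 244, 244, 243, 237, 229, 204, 192, 191, 185, 183, 182, 176, 111, 70, 63, 70, 66, 64]
```

View pics/w8c.png

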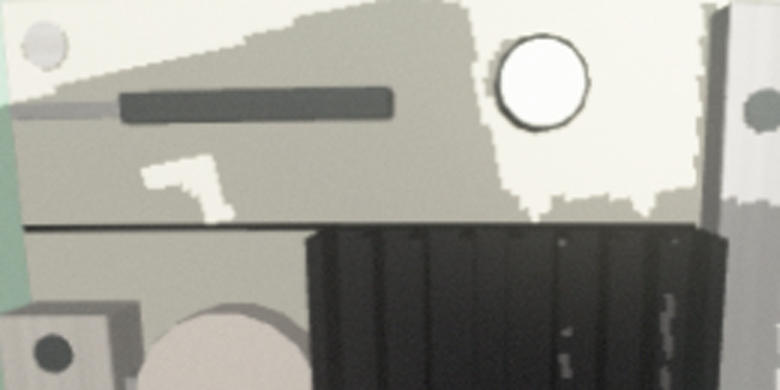

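Run:
```python
from h import *
_,im,d=load('w8'); a=im[143:152].astype(float)
for n,s in(('line only',slice(165,195)),('sink 205-225',slice(205,225)),('sink 230-250',slice(230,250)),('sink 270-300',slice(270,300))): print(n); print(a[:,s].mean(1).round(0).tolist())
# flush: sink left/right top edges (z=42) vs fence top inner edge (z=32)
c,im,_=load('w6'); g=cv2.cvtColor(im,cv2.COLOR_RGB2GRAY).astype(float)
E=[]
for r in range(146,200):
    s=g[r,300:325]; k=np.argmax(s>95); E.append((300+k-(s[k]-95)/(s[k]-s[k-1]),r))
for z in (32,42):
    W=ray(c,E,z); vx,vy,x,y=cv2.fitLine(np.array(W[:,:2],np.float32),cv2.DIST_HUBER,0,.01,.01).ravel(); print(z,'side yaw',np.arctan(-vx/vy))
```

```text
line only
[[177.0, 174.0, 163.0], [112.0, 111.0, 103.0], [63.0, 62.0, 58.0], [90.0, 89.0, 83.0], [159.0, 157.0, 146.0], [173.0, 170.0, 159.0], [168.0, 166.0, 154.0], [166.0, 164.0, 153.0], [166.0, 164.0, 153.0]]
sink 205-225
[[173.0, 170.0, 159.0], [103.0, 102.0, 95.0], [58.0, 57.0, 53.0], [50.0, 49.0, 47.0], [53.0, 53.0, 50.0], [53.0, 52.0, 50.0], [53.0, 52.0, 50.0], [54.0, 53.0, 51.0], [54.0, 53.0, 51.0]]
sink 230-250
[[174.0, 172.0, 159.0], [99.0, 98.0, 91.0], [57.0, 57.0, 53.0], [54.0, 54.0, 50.0], [54.0, 54.0, 51.0], [55.0, 54.0, 51.0], [56.0, 55.0, 52.0], [56.0, 55.0, 53.0], [57.0, 56.0, 53.0]]
sink 270-300
[[178.0, 176.0, 163.0], [108.0, 106.0, 98.0], [69.0, 68.0, 61.0], [63.0, 62.0, 56.0], [65.0, 64.0, 58.0], [64.0, 63.0, 57.0], [65.0, 63.0, 58.0], [67.0, 66.0, 61.0], [66.0, 65.0, 61.0]]
32 side yaw -0.18042871
42 side yaw -0.1804305
```

The line's front edge shows uniformly along the sink's end, so the lead edge lies within the 2 mm line. Going by TCP travel, it is about 0.2 mm short of the centre. The sink's side is parallel to the fence and the robot is clear of everything, so I'm handing in.

```bash
python3 nudge.py '[[0,0,-20,0,0,0],[0,0,-40,0,0,0],[0,0,-40,0,0,0]]' | sed -n 1,4p
python3 -c "
from cell import manip, optics, job, telemetry
print(job.sign_off())"
```

```text
clock: 29.45
eef_pos: [575.5, 94.8, 110.9]
eef_rot: [3.137, -0.001, 1.389]
wrist_force: [-0.1, -0.8, 0.2]
the job is handed in; nothing more can be done
None
```

The job is handed in at about 29.5 s: the heat sink is flush along the fence, its leading end is on the scribed line (an estimated 0.2 mm short of the line's centre), the highest push I read was about 19 N, and I touched nothing else.

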